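Pry the retaining clip off the tube mixer and take off its carousel

ROBOT

A 6-joint arm with a two-finger parallel gripper is mounted at the origin on a cart in front of the work surface, level with it; the furniture and walls round the work are solid. World frame = base frame: x ahead of the robot, y to its left, z up, the work surface at z = 0. Lengths are in m, angles in degrees, forces in N, time in s.
With the tool pointing down it reaches from about 0.4 to 0.825 m from the base axis. Payload 7 kg.
Tool frame: the origin (TCP) lies at the very end of the fingers, on their centre line; the grasp point (between the pads) lies 19 mm behind it (r.hold_point_z is the distance from the TCP to the grasp point, in m); z points along the fingers, y is the direction in which the jaws open and shut (so a half turn about z gives the same grasp; the last joint's range is limited). The gripper opens to 88 mm and grips with 3 to 60 N. Pads are 19 mm wide; open, the fingers measure 130 mm over their backs; the gripper's body (78 mm by 193 mm) begins 47 mm behind the grasp point.
Start: joints at [-47.206, 20.546, 0.682, 0, -70.136, -16.507], TCP at [0.299, -0.605, 0.227] pointing down, gripper open.
Joint ranges: [-176.03, 176.03], [-82.01, 121.73], [-58.28, 71.71], [-173.87, 95.51], [-174.79, -0.11], [-173.66, 173.66]. Speed limits (degrees/s): [136.94, 136.94, 172.46, 180, 180, 180].

INTERFACE

Orientations are given as [roll, pitch, yaw] about the fixed x, y, z axes, in that order (R = Rz(yaw) Ry(pitch) Rx(roll)).
In Python, from plant import r gives the robot as it stands. The module is installed in compiled form; this text tells all that it offers.
- The arm moves only by the shell command python3 -m inch 'ROWS' [FORCE]. ROWS is text: rows parted by semicolons, each of 7 numbers parted by spaces: the shift along the tool's x, y, z in m, then the turn, a rotation vector about the tool's x, y, z in rad, then the opening, from 0 (shut) to 1 (fully open). In form: tx ty tz ax ay az jaw; .... A call has 1 to 20 rows; each row shifts and turns the commanded pose from where the row before left it, along the tool's axes as they then stand; what a row does not reach is not made up. A row lasts 1/12 s, in which the tool goes at most 41.7 mm and 7.16 degrees, less where a joint would pass 70% of its speed; a pose out of reach is approached as far as the arm can. A call with a gripper value outside its range is refused whole. The fingers move at their own pace and stop on an object; FORCE is the grip in N (left out, the last holds). Time passes only in rows, so rows that do not move let the fingers close. It gives the time, the measured TCP pose, the force and the opening at its end, in the units of the state.
- r.get_state(): the state, without advancing time (a new reading comes with each control period).
- r.capture(name): name is "scene" or "top" or "wrist"; returns the picture (420x560x3 uint8, red, green, blue); there is no depth.
- r.camera_params(name): a dict with "vfov" (degrees; the focal length in pixels is half the picture's height over the tangent of half this angle, whatever the lens; pixels are square), "cx", "cy" (the principal point, pixels), "R" (3x3) and "t" (3): a world point X has camera coordinates R X + t. Camera axes: x right, y down, z forward; pixel columns grow to the right and rows downward; lengths in m; the calibration is good to about 2 mm. The wrist camera is an equidistant fisheye: a pixel r from the principal point sees the ray r / f radians off the axis. A picture is of the moment at which its call begins: read the wrist's pose just before it. camera_params takes no time and is no camera call; for the wrist camera it gives the pose at the moment of the call.
- r.close_job(): hands the job in, once; it reports no verdict.
Trained networks look in the newest picture that a camera, given by its name, has taken for a name from the list of things; names that differ only in an ending like _2 or _b are one class to them, and where a whole thing is asked for, a point or a joint stands for the part that bears it (a point fixed in the world has none). Each returns a list of dicts, best first, with "p" (0 to 1); they miss things now and then, are a little off and sometimes report something else, mostly with a low value. They report only what shows in the picture. A call takes as long as a camera call.
- r.recognise(target, camera): "xy" ([column, row] in pixels, amid what is visible of it).
The state is a dict: "time_s": time; "joints": joint angles; "qd": joint speeds; "joint_torque": joint torques, N m; "tcp_pos": TCP position; "eef_rot": TCP orientation; "contact_force": force on the tool from outside, world axes, zero at the start; "moment": the same for the moment, N m; "gripper_width": finger opening in m.
Only numpy, scipy, OpenCV 4.12 (cv2) and the standard library are available. Lean on these libraries where they do the work, as an engineer would, in place of code of your own. Each camera call takes 0.05 s, during which the arm holds its last target.

TASK

The carousel of the tube mixer has to come off for washing. With the hooked pick, pull the spring clip sideways out of the spindle groove (no fingers on the clip while it is on the spindle) and lay clip and pick together in the red tray; then lift the carousel off the spindle and set it down flat on the dark mat without dropping it, leaving the other things on the bench where they are.

Things in the scene. Friction and masses are not known exactly. Their poses are not given: they have to be found in the camera images.
- drive: fixed white drive unit of the tube mixer, a rounded box 160 (x) x 150 (y) x 40 mm with a steel spindle 28 mm in diameter upright in the middle of its top, top end 112 mm above the bench. Origin at the centre of its underside, z up; its front (display, knob) faces its -x.
- groove (a point): the middle of the groove in the spindle (on the spindle's axis, 96 mm above the bench); the groove is 6.5 mm high and 20 mm in diameter; the spindle's head above it is 28 mm in diameter and 12 mm high.
- carousel_hub (a point): grasp point of the loose carousel (0.22 kg), on its axis, z up: white disc 148 mm across, 6 mm thick, its underside 38 mm below this point; ten blue cups 10 mm high, 49 to 72 mm from the axis; round metal hub 46 mm across that ends 12 mm above this point. The hub has 2 mm of play on the spindle and must rise 70 mm to clear it. The clip lies on the hub and keeps it down.
- clip_ring (a point): middle of the sprung C of the loose black steel retaining clip (65 g, 5 mm thick, 73 mm long), flat round the spindle in the groove. z normal; the pull eye points to its -x, the mouth of the C to its +x. The two arms are sprung: pulled straight to its -x with roughly 12 N they spread, and after 5 to 10 mm the clip snaps off. It can turn about the spindle.
- clip_eye (a point): centre of the opening of the clip's pull eye, 37 mm to the clip's -x from the C; same axes. Opening 32 mm long (x), 22 mm wide (y); the bar that closes its far end is 5 mm thick, its axis 19 mm to -x of this point. The eye overhangs the hub; 33 mm is free below it down to the blue cups.
- pick_grip (a point): middle of the handle of the loose hooked pick (90 g), 10 mm above what it lies on: orange, 80 mm long; waist 40 mm long, 18 mm wide and high; ends 24 mm wide and 20 mm high. x runs along the handle to the hook, z up. The pick lies flat on its handle with the hook downwards.
- pick_hook (a point): middle of the hook's upright leg, 102 mm from the handle's middle along its x, 6 mm above its axis. Wire 5 mm thick: level shank 8.5 mm above this point, the leg down from it, then a foot turned back (-x) with its tip up; gap between tip and shank 10 to 12 mm, centred on this point's height. Seen from above the hook reaches 17.5 mm behind this point and 2.5 mm ahead; its underside is 14 mm below.
- tray_floor (a point): centre of the inner floor of the loose red tray, 3 mm above the bench; the tray is 130 (its x) x 190 (its y) mm outside with walls 3 mm thick and 31 mm high.
- mat: fixed dark square mat 200 x 200 x 3 mm, origin at the centre of its underside, on the bench.
- forceps: steel forceps 127 mm long lying on the bench; loose, leave them where they lie.
- tube_rack: blue tube rack 66 x 200 x 60 mm; not needed, does not move.; not needed, does not move.; not needed, does not move.; not needed, does not move.
- timer: white bench timer 66 x 66 x 18 mm; loose, leave it where it stands.; loose, leave it where it stands.; loose, leave it where it stands.; loose, leave it where it stands.
- buffer_bottle: white bottle with a blue cap, 64 mm in diameter, 135 mm high; loose, leave it where it stands.; loose, leave it where it stands.; loose, leave it where it stands.; loose, leave it where it stands.
- tip_box: yellow box of pipette tips 74 x 118 x 74 mm; not needed, does not move.; not needed, does not move.; not needed, does not move.; not needed, does not move.

How it is judged:
By the outcome, as a careful person would: the job done as asked, in the order asked, and still so for the second after the job is handed in, with the robot touching nothing.
It also fails if it takes over 61 s, if anything falls off the work surface, if the arm or the gripper's body presses on something with over 40 N, if the wrist force passes 120 N, or if a joint passes its speed limit or range.

## Working session

There is one attempt and no reset: what is moved stays moved. The work goes in short steps, Python scripts to look and compute and a shell command to move; the robot and the scene stay as the last step left them, time stands still between calls to the robot, and variables do not carry over. Pictures are saved under pics/ and viewed, and the job is handed in when it is done.

```bash
mkdir -p pics; ls
python3 - <<'E'
from plant import r
import cv2
print(r.get_state())
for n in ("scene","top","wrist"):
    p=r.camera_params(n); print(n,p)
    im=r.capture(n); cv2.imwrite(f"pics/{n}0.png",im[:,:,::-1])
print(r.hold_point_z)
E
```

```text
pics
{'time_s': 0.0, 'joints': array([-4.72065807e+01,  2.05925304e+01,  6.32929114e-01, -2.06366169e-02,
       -7.01358745e+01, -1.65050750e+01]), 'qd': array([ 0.00583946,  0.02286271,  0.00674002,  0.12387678, -0.02137276,
       -0.09309359]), 'joint_torque': array([-1.61707278e-03, -5.82711732e+01,  2.93049073e+01,  6.99695528e+00,
        6.77060147e-03, -2.00475574e-04]), 'tcp_pos': array([ 0.29868586, -0.60476297,  0.22560229]), 'eef_rot': array([ 1.79902946e+02, -8.52724188e-03, -1.53718677e+02]), 'contact_force': array([0.49097206, 0.27509103, 0.11975538]), 'moment': array([-0.0149788 ,  0.03041307, -0.03913274]), 'gripper_width': 0.08748493836184865}
scene {'vfov': 50.194034671872174, 'cx': 280.27578924548885, 'cy': 209.8309842756603, 'R': array([[-0.50145273, -0.86517557,  0.00404734],
       [-0.65658689,  0.37750078, -0.65298302],
       [ 0.56341708, -0.33009755, -0.75736174]]), 't': array([0.23509499, 0.42091014, 1.4012449 ])}
top {'vfov': 45.47009344227315, 'cx': 282.0252877450902, 'cy': 218.78635722422453, 'R': array([[-0.01560748, -0.99980098,  0.01242631],
       [-0.99151006,  0.01387117, -0.12928802],
       [ 0.12908992, -0.01433867, -0.99152922]]), 't': array([-0.03513993,  0.5362141 ,  1.5857488 ])}
wrist {'vfov': 65.70646984690485, 'cx': 276.2069810186887, 'cy': 213.70430594490793, 'R': array([[-4.42572100e-01,  8.96732804e-01,  4.63471184e-04],
       [ 8.58239670e-01,  4.23424342e-01,  2.90062916e-01],
       [ 2.59912687e-01,  1.28771523e-01, -9.57007466e-01]]), 't': array([ 0.67428882, -0.0370108 ,  0.38858326])}
0.0188
```

View pics/scene0.png

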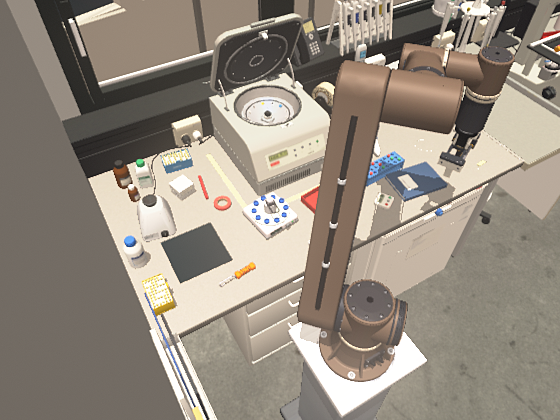

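View pics/top0.png

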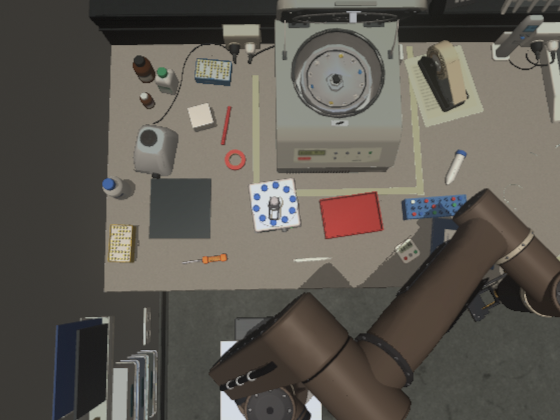

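View pics/wrist0.png

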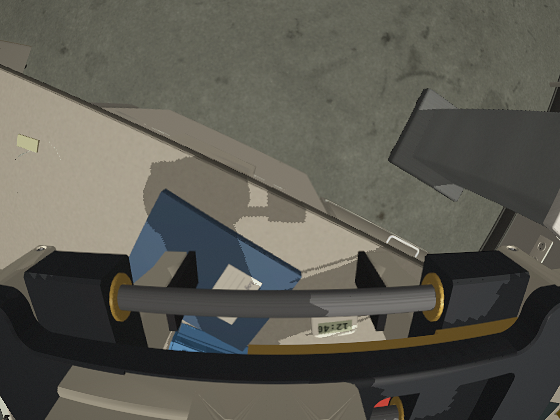

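```bash
cat > h.py <<'E'
import numpy as np, cv2
from scipy.spatial.transform import Rotation as Ro
def K(p,h=420): return h/2/np.tan(np.radians(p['vfov'])/2)
def pix2w(p,u,v,z,fish=False):
    f=K(p); x=u-p['cx']; y=v-p['cy']
    if fish:
        rr=np.hypot(x,y); th=rr/f; d=np.array([x/rr*np.sin(th),y/rr*np.sin(th),np.cos(th)]) if rr>0 else np.array([0,0,1.])
    else: d=np.array([x/f,y/f,1.])
    R=np.array(p['R']); C=-R.T@p['t']; d=R.T@d
    return C+d*(z-C[2])/d[2]
def w2pix(p,X,fish=False):
    f=K(p); c=np.array(p['R'])@np.array(X)+p['t']
    if fish:
        s=np.hypot(c[0],c[1]); th=np.arctan2(s,c[2]); return p['cx']+f*th*c[0]/s,p['cy']+f*th*c[1]/s
    return p['cx']+f*c[0]/c[2],p['cy']+f*c[1]/c[2]
E
python3 - <<'E'
import cv2
im=cv2.imread('pics/top0.png')
cv2.imwrite('pics/top0_a.png',cv2.resize(im[165:245,235:325],None,fx=8,fy=7.4,interpolation=cv2.INTER_CUBIC)[:600,:800])
cv2.imwrite('pics/top0_b.png',cv2.resize(im[240:280,170:240],None,fx=10,fy=10,interpolation=cv2.INTER_CUBIC))
im=cv2.imread('pics/scene0.png')
cv2.imwrite('pics/scene0_a.png',cv2.resize(im[185:295,210:310],None,fx=5,fy=5,interpolation=cv2.INTER_CUBIC))
from plant import r
from h import *
p=r.camera_params('top')
for n in ['drive','groove','carousel_hub','clip_ring','clip_eye','pick_grip','pick_hook','tray_floor','mat','forceps']:
    print(n,[(np.round(d['xy'],1),round(d['p'],2)) for c in ['top'] for d in r.recognise(n,c)[:2]])
E
```

```text
drive [(array([282.1, 226.6]), 0.82)]
groove [(array([270.6, 223.8]), 0.75)]
carousel_hub [(array([279.1, 207. ]), 0.93), (array([276.8, 206. ]), 0.39)]
clip_ring [(array([273.7, 208.3]), 0.46)]
clip_eye [(array([273.8, 204.3]), 0.63)]
pick_grip [(array([213.8, 258.2]), 0.71), (array([350.5, 212.4]), 0.48)]
pick_hook [(array([213.1, 258.2]), 0.7)]
tray_floor [(array([350.5, 213.1]), 0.64)]
mat [(array([178.5, 206.7]), 0.59)]
forceps []
```

View pics/top0_a.png

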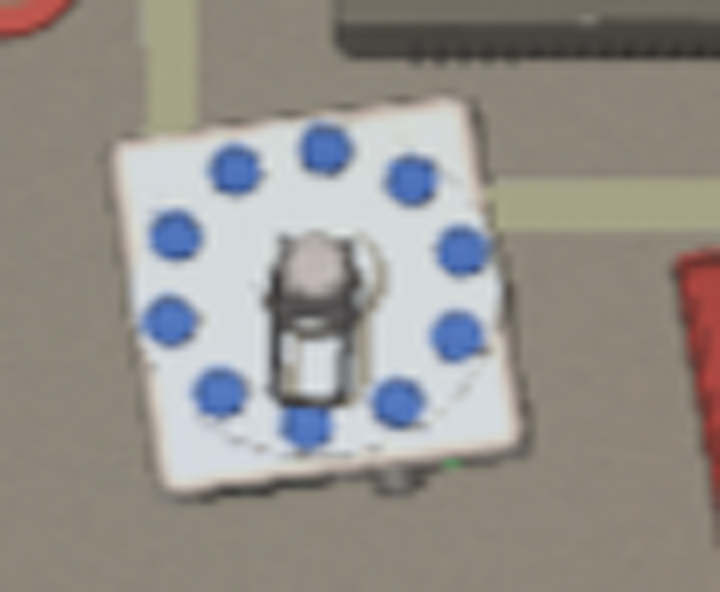

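View pics/top0_b.png

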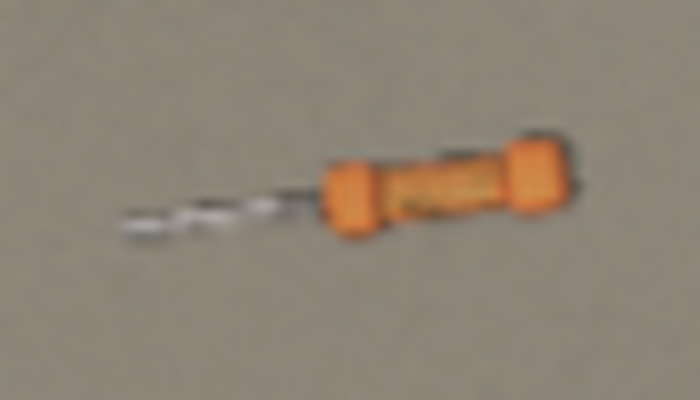

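View pics/scene0_a.png

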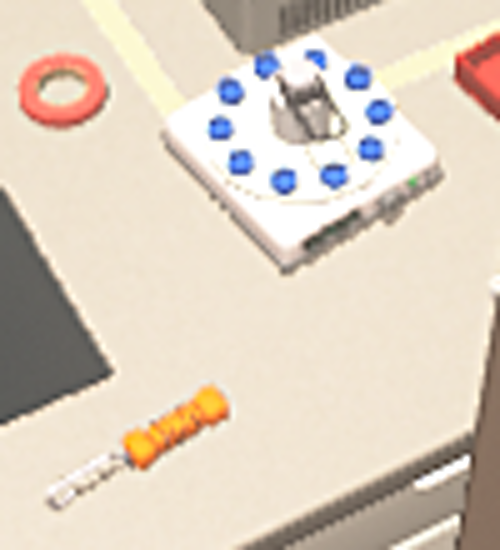

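Run:
```python
from plant import r
from h import *
p=r.camera_params('top'); print(r.get_state()['time_s'])
a=lambda x,y:(235+x/8-.5+.06,165+y/7.4-.5+.07)
b=lambda x,y:(170+x/10-.45,240+y/10-.45)
for n,uv,z in [('head',a(315,265),.112),('barmid',a(308,402),.0985),('eyeL',a(275,340),.0985),('eyeR',a(350,340),.0985),
 ('hf',b(353,200),.02),('hb',b(540,174),.02),('hcen',b(446,187),.019),('hookend',b(122,227),.027),
 ('d1',a(118,145),.04),('d2',a(460,97),.04),('d3',a(520,440),.04),('d4',a(170,490),.04)]:
    print(n,np.round(uv,1),np.round(pix2w(p,*uv,z),4))
im=r.capture('top')
hsv=cv2.cvtColor(im,cv2.COLOR_RGB2HSV)
for nm,lo,hi,z,win in [('tray',(0,120,60),(8,255,255),.031,(310,180,390,245)),('mat',(0,0,0),(180,255,75),.003,(145,172,218,245)),('pick',(5,150,150),(22,255,255),.012,(180,245,240,275))]:
    m=cv2.inRange(hsv,lo,hi); M=np.zeros_like(m); x0,y0,x1,y1=win; M[y0:y1,x0:x1]=m[y0:y1,x0:x1]
    pts=cv2.findNonZero(M); rc=cv2.minAreaRect(pts); bx=cv2.boxPoints(rc)
    print(nm,rc,len(pts)); 
    for q in list(bx)+[rc[0]]: print('  ',np.round(pix2w(p,*q,z),4))
```

```text
0.65
head [273.9 200.4] [ 0.5834 -0.0178  0.112 ]
barmid [273.1 218.9] [ 0.5274 -0.0143  0.0985]
eyeL [268.9 210.5] [ 0.5539 -0.0018  0.0985]
eyeR [278.3 210.5] [ 0.5535 -0.031   0.0985]
hf [204.8 259.6] [0.4086 0.2076 0.02  ]
hb [223.6 257. ] [0.416  0.1474 0.02  ]
hcen [214.2 258.2] [0.4123 0.1778 0.019 ]
hookend [181.8 262.2] [0.4007 0.2805 0.027 ]
d1 [249.3 184.2] [0.65   0.0616 0.04  ]
d2 [292.1 177.7] [ 0.6697 -0.0778  0.04  ]
d3 [299.6 224. ] [ 0.5172 -0.0992  0.04  ]
d4 [255.8 230.8] [0.4973 0.0418 0.04  ]
tray ((350.9961853027344, 214.5740966796875), (39.9526481628418, 58.60498046875), 81.63410949707031) 2303
   [ 0.5993 -0.1651  0.031 ]
   [ 0.625  -0.3558  0.031 ]
   [ 0.4947 -0.3694  0.031 ]
   [ 0.4697 -0.1806  0.031 ]
   [ 0.5468 -0.2676  0.031 ]
mat ((180.1534881591797, 205.59231567382812), (59.42977523803711, 64.13971710205078), 1.2730300426483154) 3103
   [0.4858 0.3903 0.003 ]
   [0.7    0.3895 0.003 ]
   [0.6929 0.1921 0.003 ]
   [0.4786 0.1962 0.003 ]
   [0.5884 0.2921 0.003 ]
pick ((214.28048706054688, 258.0243835449219), (6.29459810256958, 23.301055908203125), 83.6598129272461) 123
   [0.42   0.2168 0.012 ]
   [0.4272 0.1418 0.012 ]
   [0.4069 0.1396 0.012 ]
   [0.3997 0.2145 0.012 ]
   [0.4134 0.1782 0.012 ]
```

```bash
cat > go.py <<'E'
import sys
from plant import r
from h import *
x,y,z,yaw=map(float,sys.argv[1:5])
s=r.get_state(); R=Ro.from_euler('xyz',s['eef_rot'],degrees=True); T=Ro.from_euler('xyz',[180,0,yaw],degrees=True)
d=np.array([x,y,z])-s['tcp_pos']
rv=(R.inv()*T).as_rotvec()
print('t',round(s['time_s'],2),'shift first (tool)',np.round(R.inv().apply(d),4),'dist',round(np.linalg.norm(d),4))
print('turn',np.round(rv,4),'deg',np.round(np.degrees(rv),2),'| shift if turned first',np.round(T.inv().apply(d),4))
E
python3 go.py 0.46 -0.15 0.2 -83.7; python3 go.py .413 .178 .12 -83.7
```

```text
t 0.7 shift first (tool) [-0.346   0.3368  0.0266] dist 0.4836
turn [-1.000e-04 -0.000e+00 -1.222e+00] deg [ -0.    -0.   -70.01] | shift if turned first [-0.4348 -0.2101  0.0266]
t 0.7 shift first (tool) [-0.4491  0.6517  0.1066] dist 0.7986
turn [-1.000e-04 -0.000e+00 -1.222e+00] deg [ -0.    -0.   -70.01] | shift if turned first [-0.7659 -0.1994  0.1066]
```

```bash
python3 -m inch '-.0266 .0259 .002 0 0 0 1;-.0266 .0259 .002 0 0 0 1;-.0266 .0259 .002 0 0 0 1;-.0266 .0259 .002 0 0 0 1;-.0266 .0259 .002 0 0 0 1;-.0266 .0259 .002 0 0 0 1;-.0266 .0259 .002 0 0 0 1;-.0266 .0259 .002 0 0 0 1;-.0266 .0259 .002 0 0 0 1;-.0266 .0259 .002 0 0 0 1;-.0266 .0259 .002 0 0 0 1;-.0266 .0259 .002 0 0 0 1;-.0266 .0259 .002 0 0 0 1'; python3 -m inch '0 0 0 0 0 -.122 1;0 0 0 0 0 -.122 1;0 0 0 0 0 -.122 1;0 0 0 0 0 -.122 1;0 0 0 0 0 -.122 1;0 0 0 0 0 -.122 1;0 0 0 0 0 -.122 1;0 0 0 0 0 -.122 1;0 0 0 0 0 -.122 1;0 0 0 0 0 -.122 1'; python3 go.py .413 .178 .12 -83.7
```

```text
time_s: 1.78
tcp_pos: [0.4602, -0.1484, 0.201]
eef_rot: [-180.0, 0.1, -153.7]
contact_force: [1.5, 0.2, -0.8]
gripper_width: 0.0874
time_s: 2.62
tcp_pos: [0.4599, -0.1502, 0.2007]
eef_rot: [-180.0, 0.0, -83.5]
contact_force: [1.2, -0.0, 0.5]
gripper_width: 0.0876
t 2.62 shift first (tool) [-0.3314  0.0092  0.0807] dist 0.3412
turn [-0.0004  0.      0.0041] deg [-0.02  0.    0.24] | shift if turned first [-0.3313  0.0106  0.0807]
```

```bash
python3 -m inch '-.0332 .001 .008 0 0 0 1;-.0332 .001 .008 0 0 0 1;-.0332 .001 .008 0 0 0 1;-.0332 .001 .008 0 0 0 1;-.0332 .001 .008 0 0 0 1;-.0332 .001 .008 0 0 0 1;-.0332 .001 .008 0 0 0 1;-.0332 .001 .008 0 0 0 1;-.0332 .001 .008 0 0 0 1;-.0332 .001 .008 0 0 0 1;0 0 0 0 0 0 1'
python3 - <<'E'
from plant import r
from h import *
p=r.camera_params('wrist'); im=r.capture('wrist'); cv2.imwrite('pics/w1.png',im[:,:,::-1])
np.save('w1.npy',{'p':p},allow_pickle=True)
print(r.get_state()['tcp_pos'],r.get_state()['eef_rot'])
for n,X in [('tcp',r.get_state()['tcp_pos']),('handle',(.413,.178,.019)),('hook',(.4015,.279,.024))]: print(n,w2pix(p,X,True))
E
```

```text
time_s: 3.53
tcp_pos: [0.4139, 0.183, 0.1198]
eef_rot: [-180.0, 0.0, -83.6]
contact_force: [0.5, 0.5, 0.9]
gripper_width: 0.0877
[0.41370387 0.1811024  0.12011847] [ 1.79979832e+02 -2.31103972e-02 -8.35940220e+01]
tcp (np.float64(278.5321009113589), np.float64(265.3274854478915))
handle (np.float64(279.2626265140689), np.float64(208.10255590442503))
hook (np.float64(279.1446909751181), np.float64(315.1418805047499))
```

View pics/w1.png

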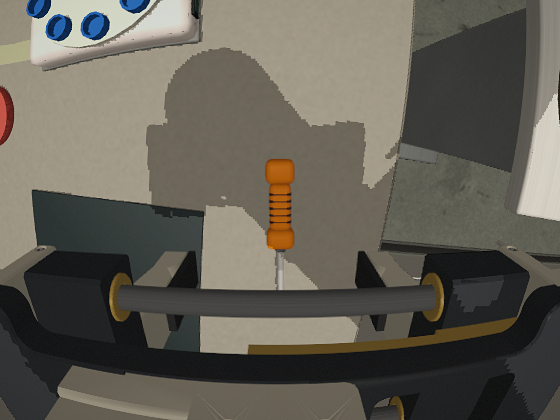

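```bash
python3 - <<'E'
from plant import r
from h import *
p=r.camera_params('wrist');s=r.get_state()
C=-np.array(p['R']).T@p['t']; R=Ro.from_euler('xyz',s['eef_rot'],degrees=True)
print('cam in tool',R.inv().apply(C-s['tcp_pos']),'axis',R.inv().apply(p['R'][2]))
for uv in [(280,159),(280,249),(280,204)]: print(pix2w(p,*uv,.012,True))
for uv in [(270,205),(290,205)]: print(pix2w(p,*uv,.010,True))
E
python3 go.py .413 .178 .12 96.3
```

```text
cam in tool [ 0.07763142 -0.00054605 -0.15657838] axis [-0.28834078 -0.00182671  0.95752611]
[0.41659976 0.13653738 0.012     ]
[0.40753657 0.21518036 0.012     ]
[0.41225801 0.17439112 0.012     ]
[0.42052273 0.17674583 0.01      ]
[0.40362548 0.1748419  0.01      ]
t 3.58 shift first (tool) [0.003  0.001  0.0001] dist 0.0032
turn [ 6.0000e-04  6.0000e-04 -3.1397e+00] deg [ 4.0000e-02  3.0000e-02 -1.7989e+02] | shift if turned first [-0.003  -0.001   0.0001]
```

```bash
python3 -m inch '0 0 0 0 0 -.12 1;0 0 0 0 0 -.12 1;0 0 0 0 0 -.12 1;0 0 0 0 0 -.12 1;0 0 0 0 0 -.12 1;0 0 0 0 0 -.12 1;0 0 0 0 0 -.12 1;0 0 0 0 0 -.12 1;0 0 0 0 0 -.12 1;0 0 0 0 0 -.12 1;0 0 0 0 0 -.12 1;0 0 0 0 0 -.12 1;0 0 0 0 0 -.12 1'; python3 -c "
from plant import r;print(r.get_state()['joints'])"; python3 go.py .4125 .177 .12 96.4
```

```text
time_s: 4.67
tcp_pos: [0.4143, 0.1781, 0.1209]
eef_rot: [-180.0, -0.0, 5.9]
contact_force: [0.4, 0.3, 0.5]
gripper_width: 0.0881
[ 4.84298503e+01  5.12043534e+00 -3.50502585e+01  2.01179653e-03
 -4.98047520e+01  4.74327312e+01]
t 4.67 shift first (tool) [-0.0019  0.0009  0.0009] dist 0.0023
turn [ 1.0000e-04 -5.0000e-04 -1.5802e+00] deg [ 0.000e+00 -3.000e-02 -9.054e+01] | shift if turned first [-0.0008 -0.0019  0.0009]
```

```bash
python3 -m inch '0 0 0 0 0 -.1215 1;0 0 0 0 0 -.1215 1;0 0 0 0 0 -.1215 1;0 0 0 0 0 -.1215 1;0 0 0 0 0 -.1215 1;0 0 0 0 0 -.1215 1;0 0 0 0 0 -.1215 1;0 0 0 0 0 -.1215 1;0 0 0 0 0 -.1215 1;0 0 0 0 0 -.1215 1;0 0 0 0 0 -.1215 1;0 0 0 0 0 -.1215 1;0 0 0 0 0 -.1215 1;0 0 0 0 0 0 1'; python3 go.py .4125 .177 .12 96.4
python3 - <<'E'
from plant import r
from h import *
p=r.camera_params('wrist'); im=r.capture('wrist'); cv2.imwrite('pics/w2.png',im[:,:,::-1])
print(w2pix(p,(.4125,.177,.012),True), w2pix(p,(.4125-.102*.11,.177+.102*.994,.016),True))
E
```

```text
time_s: 5.83
tcp_pos: [0.4143, 0.1781, 0.1209]
eef_rot: [180.0, -0.0, 96.3]
contact_force: [1.0, -0.2, -0.2]
gripper_width: 0.0874
t 5.83 shift first (tool) [-0.0009 -0.0019  0.0009] dist 0.0023
turn [ 0.0003 -0.0003 -0.001 ] deg [ 0.02 -0.02 -0.05] | shift if turned first [-0.0009 -0.0019  0.0009]
(np.float64(272.8066355207742), np.float64(213.15418514331293)) (np.float64(272.5802282326102), np.float64(90.63253169467406))
```

View pics/w2.png

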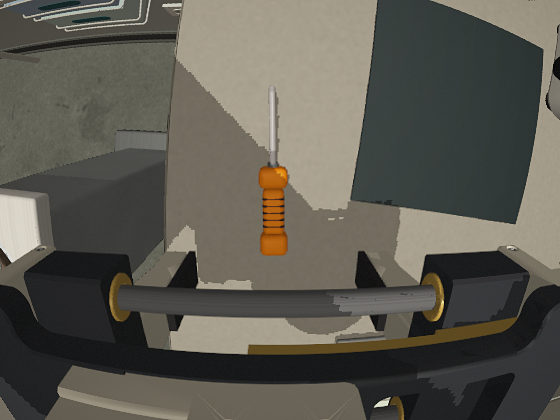

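```bash
python3 -m inch '-.0006 -.002 .02 0 0 0 1;0 0 .03 0 0 0 1;0 0 .03 0 0 0 1;0 0 .02 0 0 0 .6;0 0 .01 0 0 0 .5;0 0 .0065 0 0 0 .4;0 0 0 0 0 0 .3;0 0 0 0 0 0 .3;0 0 0 0 0 0 .2;0 0 0 0 0 0 .1;0 0 0 0 0 0 0;0 0 0 0 0 0 0;0 0 0 0 0 0 0;0 0 0 0 0 0 0;0 0 0 0 0 0 0' 35; python3 go.py .4124 .1772 .003 96.4
```

```text
time_s: 7.13
tcp_pos: [0.4122, 0.1781, 0.0043]
eef_rot: [180.0, -0.0, 96.1]
contact_force: [-0.7, -0.9, 2.9]
gripper_width: 0.018
t 7.13 shift first (tool) [-0.0009  0.0001  0.0013] dist 0.0015
turn [ 0.0002 -0.0001 -0.0058] deg [ 0.01 -0.01 -0.33] | shift if turned first [-0.0009  0.0001  0.0013]
```

```bash
python3 -m inch '0 0 -.01 0 0 0 0;0 0 -.02 0 0 0 0;0 0 -.03 0 0 0 0;0 0 -.04 0 0 0 0;0 0 -.04 0 0 0 0;0 0 -.02 0 0 0 0' 35;  python3 -m inch '0 0 0 0 0 .116 0;0 0 0 0 0 .116 0;0 0 0 0 0 .116 0;0 0 0 0 0 .116 0;0 0 0 0 0 .116 0;0 0 0 0 0 .116 0;0 0 0 0 0 .116 0;0 0 0 0 0 .116 0;0 0 0 0 0 .116 0;0 0 0 0 0 .116 0;0 0 0 0 0 .116 0;0 0 0 0 0 .116 0;0 0 0 0 0 .116 0;0 0 0 0 0 .116 0;0 0 0 0 0 .116 0;0 0 0 0 0 0 0'; python3 go.py .4521 -.0098 .16 -3.5
```

```text
time_s: 7.63
tcp_pos: [0.4134, 0.1789, 0.1686]
eef_rot: [179.7, -0.2, 96.1]
contact_force: [1.3, 0.2, -0.7]
gripper_width: 0.0179
time_s: 8.97
tcp_pos: [0.4119, 0.1778, 0.1638]
eef_rot: [180.0, 0.0, -3.9]
contact_force: [-0.3, 0.1, -0.3]
gripper_width: 0.0177
t 8.97 shift first (tool) [0.053  0.1844 0.0039] dist 0.1919
turn [ 0.0003  0.0005 -0.0077] deg [ 0.02  0.03 -0.44] | shift if turned first [0.0516 0.1848 0.0038]
```

```bash
python3 -m inch '.0066 .023 0 0 0 0 0;.0066 .023 0 0 0 0 0;.0066 .023 0 0 0 0 0;.0066 .023 0 0 0 0 0;.0066 .023 0 0 0 0 0;.0066 .023 0 0 0 0 0;.0066 .023 0 0 0 0 0;.0066 .023 0.002 0 0 -.005 0;0 0 0 0 0 0 0;0 0 0 0 0 0 0;0 0 0 0 0 0 0'
python3 - <<'E'
from plant import r
from h import *
p=r.camera_params('wrist');s=r.get_state(); im=r.capture('wrist'); cv2.imwrite('pics/w3.png',im[:,:,::-1])
cv2.imwrite('pics/w3z.png',cv2.resize(im[20:240,150:420],None,fx=2.9,fy=2.7,interpolation=cv2.INTER_CUBIC)[:,:,::-1])
R=Ro.from_euler('xyz',s['eef_rot'],degrees=True)
print(s['tcp_pos'],s['eef_rot'])
for n,o in [('leg',(.102,0,-.012)),('legtop',(.102,0,-.0205)),('legbottom',(.102,0,0.002))]: print(n,w2pix(p,s['tcp_pos']+R.apply(o),True))
c=np.array([.5834,-.0178]);d=np.array([-np.cos(np.radians(3.5)),np.sin(np.radians(3.5))])
for n,X in [('head',(*c,.112)),('eye',(*(c+.037*d),.0985)),('bar',(*(c+.056*d),.0985))]: print(n,w2pix(p,X,True))
im=r.capture('top'); cv2.imwrite('pics/t3.png',cv2.resize(im[165:265,235:325],None,fx=6,fy=6,interpolation=cv2.INTER_CUBIC)[:,:,::-1])
E
python3 go.py .4521 -.0098 .16 -3.5
```

```text
time_s: 9.88
tcp_pos: [0.4531, -0.009, 0.1619]
eef_rot: [180.0, 0.0, -3.3]
contact_force: [0.1, 0.4, -0.9]
gripper_width: 0.0182
[ 0.45307569 -0.00899315  0.16192651] [ 1.79998464e+02  1.90025715e-02 -3.25831758e+00]
leg (np.float64(277.63075169986735), np.float64(66.97108433021799))
legtop (np.float64(277.7218016376427), np.float64(63.77747844492052))
legbottom (np.float64(277.50188314213824), np.float64(71.50200371541231))
head (np.float64(279.39742353219447), np.float64(38.84605516698633))
eye (np.float64(278.9813870753511), np.float64(96.93304859258534))
bar (np.float64(278.84912602620824), np.float64(124.98603711756952))
t 9.98 shift first (tool) [-0.001   0.0015  0.0021] dist 0.0027
turn [-0.0001 -0.0001  0.0047] deg [-0.01 -0.01  0.27] | shift if turned first [-0.001   0.0015  0.0021]
```

View pics/w3.png

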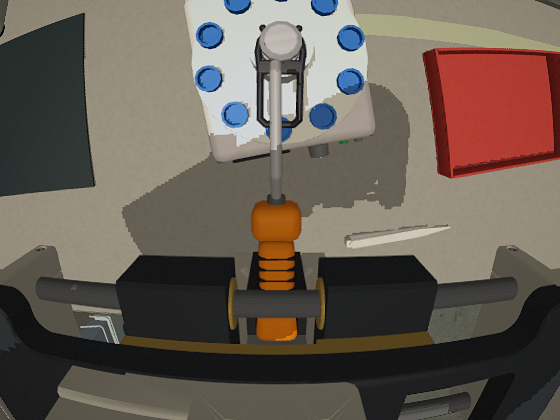

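View pics/w3z.png

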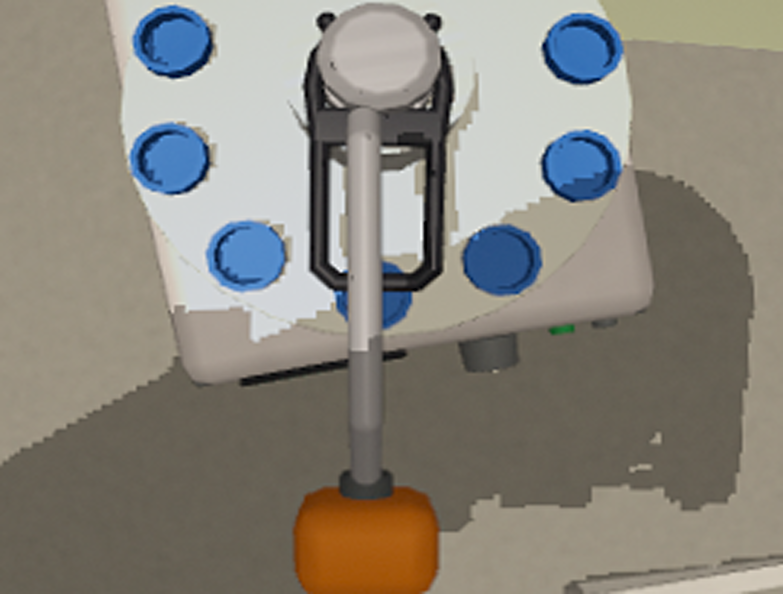

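View pics/t3.png

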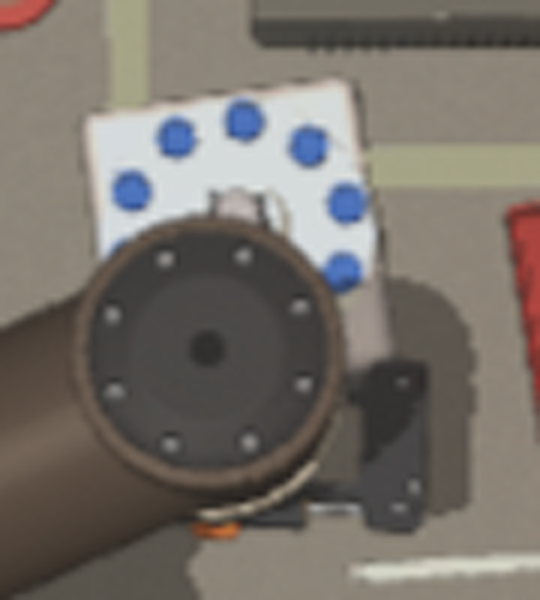

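Run:
```python
from plant import r
from h import *
p=r.camera_params('wrist');s=r.get_state()
g=lambda x,y:(150+x/2.9-.33,20+y/2.7-.33)
z0=s['tcp_pos'][2]
for n,q,z in [('head',(378,55),.112),('mouthL',(325,20),.0985),('mouthR',(433,20),.0985),('railL@140',(319,145),.0985),('railR@140',(434,145),.0985),('railL@250',(321,250),.0985),('railR@250',(432,250),.0985),('barouter',(376,292),.0985),('hookend',(364,108),z0+.0205+.001),('shank@430',(367,430),z0+.0205),('shank@250',(365,250),z0+.0205)]:
    print(n,np.round(pix2w(p,*g(*q),z,True),4))
```

```text
head [ 0.5827 -0.0175  0.112 ]
mouthL [ 0.5962 -0.0062  0.0985]
mouthR [ 0.595  -0.031   0.0985]
railL@140 [ 0.5635 -0.003   0.0985]
railR@140 [ 0.5621 -0.0293  0.0985]
railL@250 [ 0.537  -0.0019  0.0985]
railR@250 [ 0.5356 -0.0274  0.0985]
barouter [ 0.5257 -0.014   0.0985]
hookend [ 0.5566 -0.0132  0.1836]
shank@430 [ 0.5064 -0.0108  0.1826]
shank@250 [ 0.5346 -0.0121  0.1826]
```

```bash
python3 -m inch '0 .001 0 0 0 .0035 0;0 .001 0 0 0 .0035 0;0 0 .015 0 0 0 0;0 0 .015 0 0 0 0;0 0 .01 0 0 0 0;0 0 .005 0 0 0 0;0 0 0 0 0 0 0;0 0 0 0 0 0 0'
python3 - <<'E'
from plant import r
from h import *
p=r.camera_params('wrist');s=r.get_state(); im=r.capture('wrist'); 
print(s['tcp_pos'],s['eef_rot'])
cv2.imwrite('pics/w4z.png',cv2.resize(im[0:200,180:380],None,fx=3,fy=3,interpolation=cv2.INTER_CUBIC)[:,:,::-1])
im=r.capture('scene'); cv2.imwrite('pics/s4z.png',cv2.resize(im[170:270,200:330],None,fx=6,fy=6,interpolation=cv2.INTER_CUBIC)[:,:,::-1])
E
```

```text
time_s: 10.65
tcp_pos: [0.4533, -0.0107, 0.1173]
eef_rot: [180.0, 0.0, -3.7]
contact_force: [0.2, 0.1, -1.2]
gripper_width: 0.0175
[ 0.45328729 -0.01074796  0.11729937] [ 1.79987657e+02  1.60132650e-03 -3.70349438e+00]
```

View pics/w4z.png

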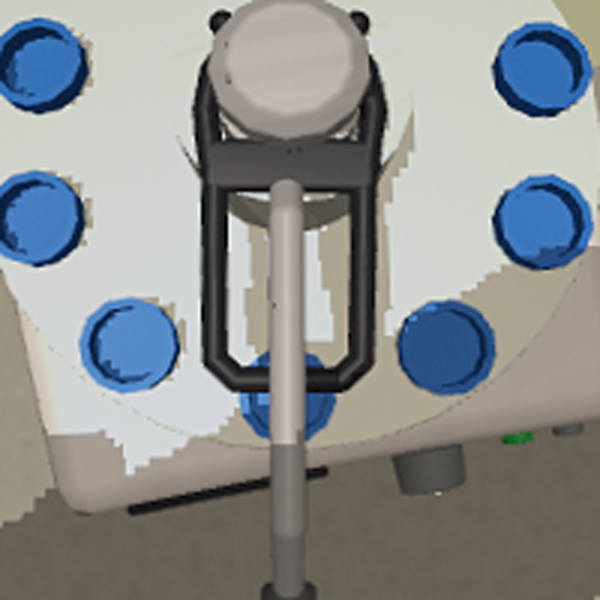

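View pics/s4z.png

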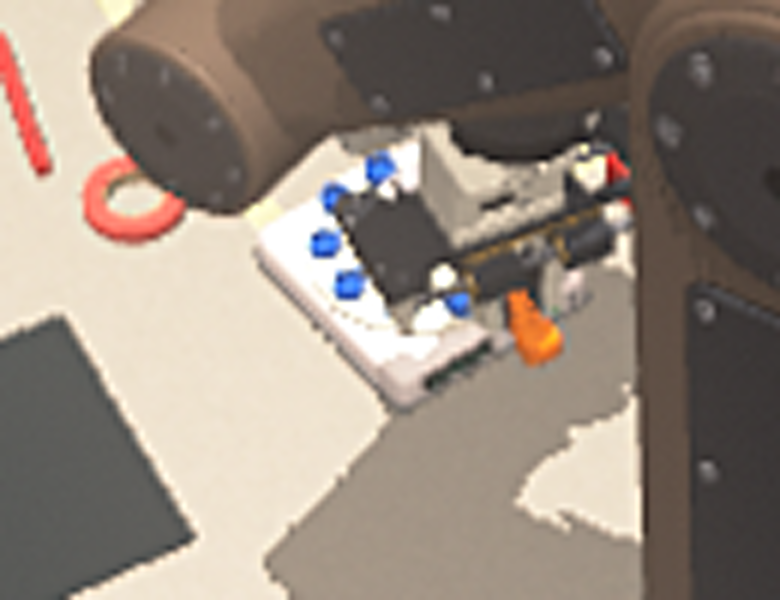

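Run:
```python
from plant import r
from h import *
p=r.camera_params('wrist');s=r.get_state(); z0=s['tcp_pos'][2]
g=lambda x,y:(180+x/3-.33,y/3-.33)
for n,q,z in [('web',(290,186),.0985),('railLin',(227,250),.0985),('railRin',(352,250),.0985),('barin',(290,368),.0985),('barout',(290,391),.0985),('hookend',(285,179),z0+.0215),('shank',(289,480),z0+.0205)]:
    print(n,np.round(pix2w(p,*g(*q),z,True),4))
```

```text
web [ 0.5635 -0.0173  0.0985]
railLin [ 0.5525 -0.0054  0.0985]
railRin [ 0.5511 -0.0274  0.0985]
barin [ 0.5304 -0.0151  0.0985]
barout [ 0.5263 -0.0148  0.0985]
hookend [ 0.5572 -0.0162  0.1392]
shank [ 0.5151 -0.014   0.1382]
```

```bash
python3 -m inch '0 0 .008 0 0 0 0;0 0 .008 0 0 0 0;0 0 .008 0 0 0 0;0 0 0 0 0 0 0;0 0 0 0 0 0 0'; python3 -m inch '0 0 .006 0 0 0 0;0 0 .0035 0 0 0 0;0 0 0 0 0 0 0;0 0 0 0 0 0 0'
python3 - <<'E'
from plant import r
from h import *
p=r.camera_params('wrist');s=r.get_state(); im=r.capture('wrist'); 
print(s['tcp_pos'],s['eef_rot'],s['contact_force'])
cv2.imwrite('pics/w5z.png',cv2.resize(im[0:200,180:380],None,fx=3,fy=3,interpolation=cv2.INTER_CUBIC)[:,:,::-1])
E
```

```text
time_s: 11.17
tcp_pos: [0.4526, -0.0112, 0.0923]
eef_rot: [180.0, 0.1, -3.7]
contact_force: [1.5, -0.3, -0.4]
gripper_width: 0.0172
time_s: 11.5
tcp_pos: [0.453, -0.011, 0.0834]
eef_rot: [180.0, 0.0, -3.7]
contact_force: [-0.2, -0.1, -0.9]
gripper_width: 0.0177
[ 0.4529846  -0.01103212  0.08336056] [ 1.79984640e+02  2.60505260e-02 -3.74249639e+00] [-0.15277182 -0.1123017  -0.87959685]
```

View pics/w5z.png

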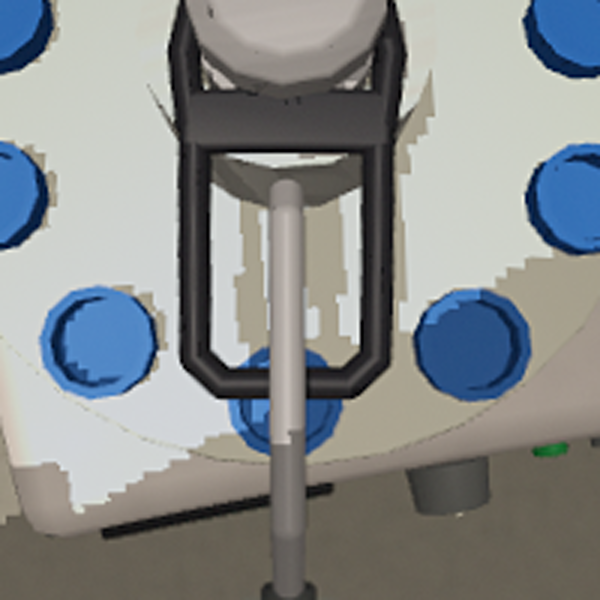

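```bash
python3 -m inch '-.005 0 0 0 0 0 0;-.005 0 0 0 0 0 0;-.004 0 0 0 0 0 0;-.003 0 0 0 0 0 0;0 0 0 0 0 0 0' 50; python3 -m inch '-.002 0 0 0 0 0 0;-.002 0 0 0 0 0 0;0 0 0 0 0 0 0';  python3 -m inch '-.002 0 0 0 0 0 0;0 0 0 0 0 0 0'
python3 - <<'E'
from plant import r
from h import *
p=r.camera_params('wrist');s=r.get_state(); im=r.capture('wrist'); 
print(s['tcp_pos'],s['eef_rot'],s['contact_force'])
cv2.imwrite('pics/w6z.png',cv2.resize(im[0:200,180:380],None,fx=3,fy=3,interpolation=cv2.INTER_CUBIC)[:,:,::-1])
E
```

```text
time_s: 11.97
tcp_pos: [0.4353, -0.0099, 0.0837]
eef_rot: [-180.0, -0.0, -3.7]
contact_force: [-0.7, -0.8, -1.2]
gripper_width: 0.0176
time_s: 12.22
tcp_pos: [0.4318, -0.0096, 0.0836]
eef_rot: [-180.0, 0.0, -3.7]
contact_force: [0.4, -0.8, -0.9]
gripper_width: 0.0175
time_s: 12.38
tcp_pos: [0.43, -0.0094, 0.0836]
eef_rot: [-180.0, -0.0, -3.7]
contact_force: [0.1, 0.4, -1.5]
gripper_width: 0.018
[ 0.43002306 -0.00944979  0.08355989] [-1.79998978e+02 -2.04548574e-03 -3.74220954e+00] [ 0.08001133  0.43671443 -1.50967085]
```

View pics/w6z.png

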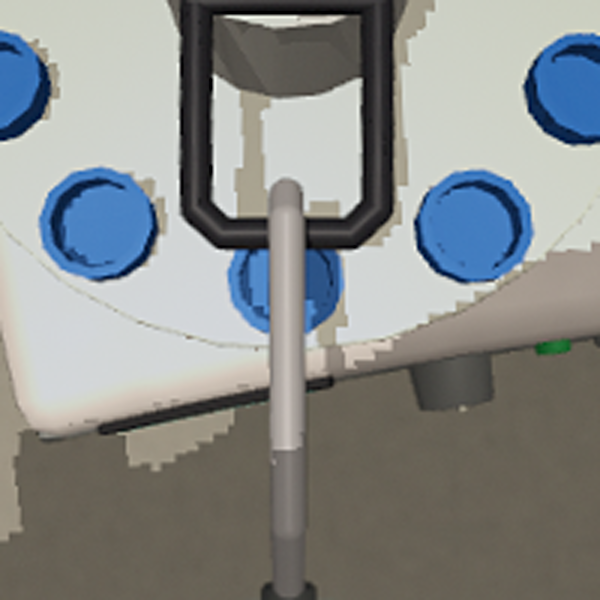

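```bash
for i in 1; do python3 -m inch '-.002 0 0 0 0 0 0;-.001 0 0 0 0 0 0;0 0 0 0 0 0 0'|grep -E 'pos|force'; python3 -m inch '-.002 0 0 0 0 0 0;0 0 0 0 0 0 0'|grep -E 'pos|force';python3 -m inch '-.002 0 0 0 0 0 0;0 0 0 0 0 0 0'|grep -E 'pos|force'; done
```

```text
tcp_pos: [0.4282, -0.0089, 0.084]
contact_force: [4.3, -0.0, -1.9]
tcp_pos: [0.4267, -0.0086, 0.0842]
contact_force: [4.9, 0.4, -0.8]
tcp_pos: [0.4256, -0.0082, 0.0846]
contact_force: [7.4, 0.1, -0.8]
```

```bash
python3 -m inch '-.002 0 0 0 0 0 0;0 0 0 0 0 0 0'|grep -E 'pos|force|rot'; python3 -m inch '-.002 0 0 0 0 0 0;0 0 0 0 0 0 0'|grep -E 'pos|force|rot';python3 -m inch '-.002 0 0 0 0 0 0;0 0 0 0 0 0 0'|grep -E 'pos|force|width'
```

```text
tcp_pos: [0.4236, -0.008, 0.0846]
eef_rot: [-179.9, -0.3, -3.7]
contact_force: [6.8, 0.3, -0.4]
tcp_pos: [0.4194, -0.0085, 0.0838]
eef_rot: [-180.0, -0.0, -3.7]
contact_force: [-0.7, 0.6, -1.8]
tcp_pos: [0.4157, -0.009, 0.0831]
contact_force: [0.3, 1.1, -1.7]
gripper_width: 0.0176
```

Force dropped: it snapped off. Look.

Run:
```python
from plant import r
from h import *
s=r.get_state(); im=r.capture('wrist'); print(s['tcp_pos'],s['eef_rot'],s['contact_force'])
cv2.imwrite('pics/w7.png',im[:,:,::-1])
im=r.capture('scene'); cv2.imwrite('pics/s7z.png',cv2.resize(im[170:270,200:330],None,fx=6,fy=6,interpolation=cv2.INTER_CUBIC)[:,:,::-1])
```

```text
[ 0.41569499 -0.00904512  0.08306524] [ 1.79960248e+02  1.30764449e-01 -3.77581618e+00] [ 0.3461789   1.1029401  -1.74453175]
```

View pics/w7.png

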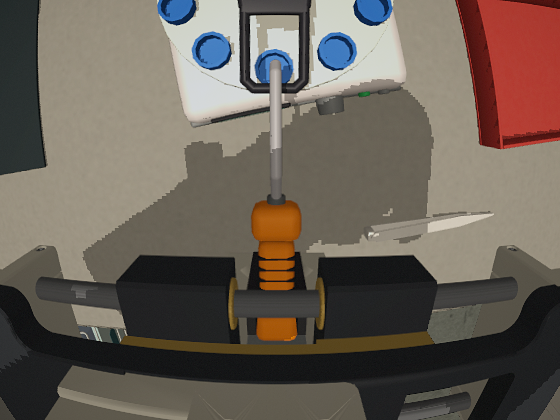

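View pics/s7z.png

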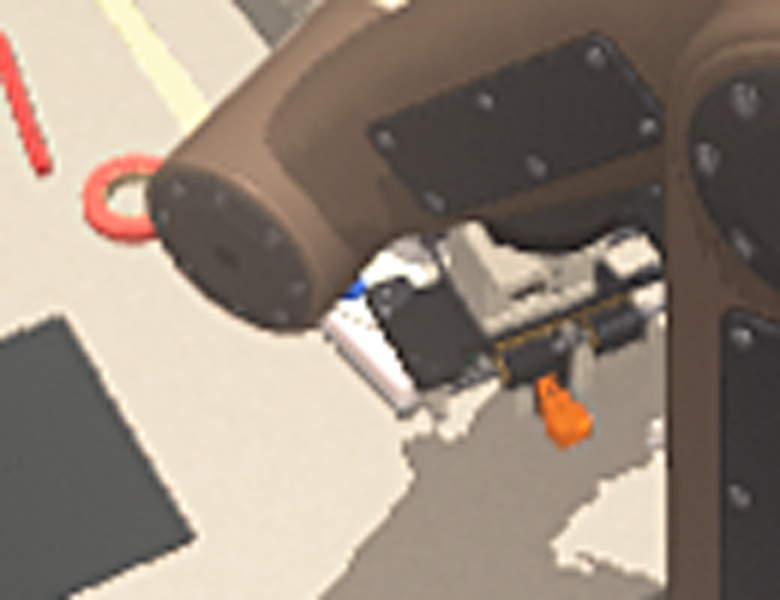

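```bash
python3 -m inch '-.004 0 0 0 0 0 0;-.004 0 0 0 0 0 0;0 0 0 0 0 0 0'|grep -E 'pos|force|rot'; python3 -m inch '-.004 0 0 0 0 0 0;-.004 0 0 0 0 0 0;0 0 0 0 0 0 0'|grep -E 'pos|force|rot';python3 - <<'E'
from plant import r
from h import *
s=r.get_state(); im=r.capture('wrist'); print(s['joints'])
cv2.imwrite('pics/w8.png',im[:,:,::-1])
im=r.capture('top'); cv2.imwrite('pics/t8z.png',cv2.resize(im[165:265,235:325],None,fx=6,fy=6,interpolation=cv2.INTER_CUBIC)[:,:,::-1])
E
```

```text
tcp_pos: [0.408, -0.0083, 0.0834]
eef_rot: [180.0, 0.1, -3.8]
contact_force: [-0.1, -0.6, -0.6]
tcp_pos: [0.4002, -0.0077, 0.0835]
eef_rot: [180.0, 0.0, -3.7]
contact_force: [-2.2, 0.2, -1.5]
[ 2.75122853e+01  3.25515507e+00 -4.35285326e+01 -2.25693418e-02
 -4.32453649e+01  5.87554448e+01]
```

View pics/w8.png

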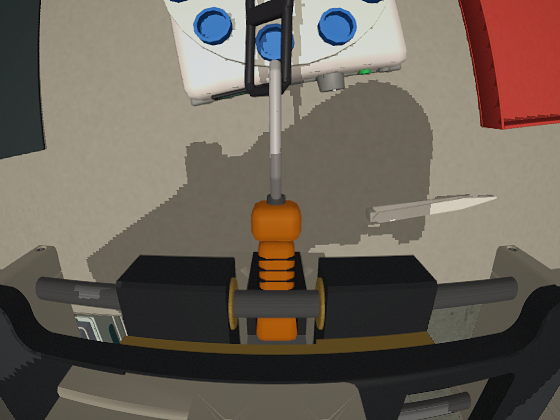

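View pics/t8z.png

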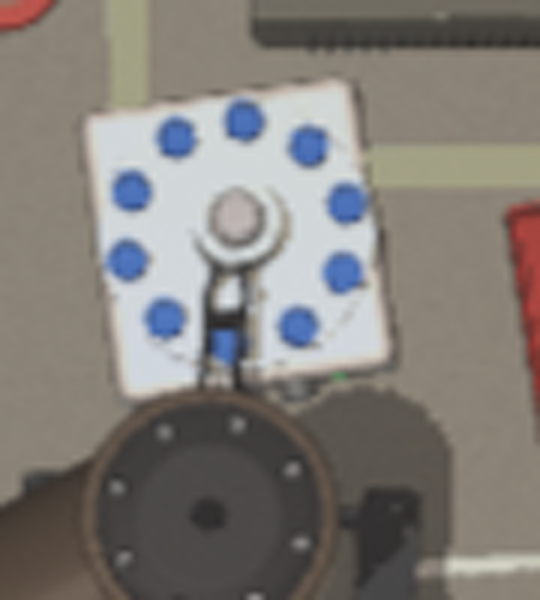

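```bash
python3 -m inch '0 0 -.003 0 0 0 0;0 0 -.005 0 0 0 0;0 0 -.008 0 0 0 0;0 0 -.01 0 0 0 0;0 0 -.01 0 0 0 0;0 0 -.01 0 0 0 0;0 0 -.01 0 0 0 0;0 0 -.01 0 0 0 0;0 0 -.01 0 0 0 0;0 0 -.01 0 0 0 0;0 0 -.006 0 0 0 0;0 0 0 0 0 0 0;0 0 0 0 0 0 0'
python3 - <<'E'
from plant import r
from h import *
s=r.get_state(); im=r.capture('wrist')
cv2.imwrite('pics/w9.png',im[:,:,::-1])
im=r.capture('top'); cv2.imwrite('pics/t9z.png',cv2.resize(im[165:265,235:325],None,fx=6,fy=6,interpolation=cv2.INTER_CUBIC)[:,:,::-1])
E
```

```text
time_s: 15.3
tcp_pos: [0.4013, -0.0075, 0.1758]
eef_rot: [-180.0, -0.0, -3.8]
contact_force: [-0.4, -0.2, -2.4]
gripper_width: 0.0172
```

View pics/w9.png

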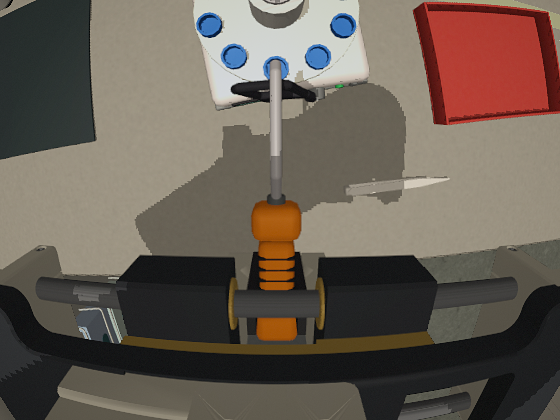

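View pics/t9z.png

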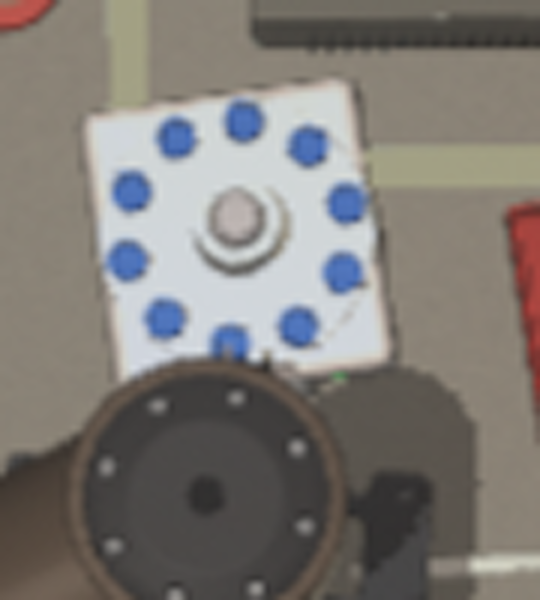

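```bash
python3 -m inch '0 0 0 0 0 .02 0;0 0 0 0 0 .05 0;0 0 0 0 0 .08 0;0 0 0 0 0 .08 0;0 0 0 0 0 .08 0;0 0 0 0 0 .08 0;0 0 0 0 0 .08 0;0 0 0 0 0 .08 0;0 0 0 0 0 .08 0;0 0 0 0 0 .08 0;0 0 0 0 0 .08 0;0 0 0 0 0 .08 0;0 0 0 0 0 .08 0;0 0 0 0 0 .08 0;0 0 0 0 0 .08 0;0 0 0 0 0 .08 0;0 0 0 0 0 .08 0;0 0 0 0 0 .08 0;0 0 0 0 0 .03 0;0 0 0 0 0 0 0'; python3 go.py .536 -.181 .17 -82.7
```

```text
time_s: 17.07
tcp_pos: [0.401, -0.0076, 0.1751]
eef_rot: [179.9, -0.0, -82.9]
contact_force: [-0.7, 0.0, -1.5]
gripper_width: 0.0177
t 17.07 shift first (tool) [ 0.1886 -0.1127  0.005 ] dist 0.2198
turn [ 0.0009 -0.0002 -0.0043] deg [ 0.05 -0.01 -0.25] | shift if turned first [ 0.1891 -0.1119  0.0051]
```

```bash
python3 -m inch '.007 -.0042 0 0 0 0 0;.013 -.0078 0 0 0 0 0;.019 -.0113 0 0 0 0 0;.019 -.0113 0 0 0 0 0;.019 -.0113 0 0 0 0 0;.019 -.0113 0 0 0 0 0;.019 -.0113 0 0 0 0 0;.019 -.0113 0 0 0 0 0;.019 -.0113 0 0 0 0 0;.018 -.0113 0 0 0 0 0;.012 -.0078 0 0 0 0 0;.006 -.0042 0 0 0 0 0;0 0 .02 0 0 0 0;0 0 .02 0 0 0 0;0 0 .02 0 0 0 0;0 0 .01 0 0 0 0;0 0 0 0 0 0 0;0 0 0 0 0 0 0'; python3 go.py .536 -.181 .17 -82.7
python3 - <<'E'
from plant import r
from h import *
p=r.camera_params('wrist');im=r.capture('wrist');cv2.imwrite('pics/w10.png',im[:,:,::-1])
im=r.capture('top'); cv2.imwrite('pics/t10z.png',cv2.resize(im[165:265,265:405],None,fx=5,fy=5,interpolation=cv2.INTER_CUBIC)[:,:,::-1])
for q in [(.547,-.268,.003)]:print(w2pix(p,q,True))
E
```

```text
time_s: 18.57
tcp_pos: [0.5383, -0.1809, 0.1056]
eef_rot: [179.9, -0.0, -82.8]
contact_force: [-0.7, 0.5, -1.6]
gripper_width: 0.0177
t 18.57 shift first (tool) [-0.0001  0.0024 -0.0644] dist 0.0645
turn [ 0.0011 -0.0002 -0.0012] deg [ 0.06 -0.01 -0.07] | shift if turned first [-0.0002  0.0023 -0.0644]
(np.float64(280.3912229402629), np.float64(106.20482263398904))
```

View pics/w10.png

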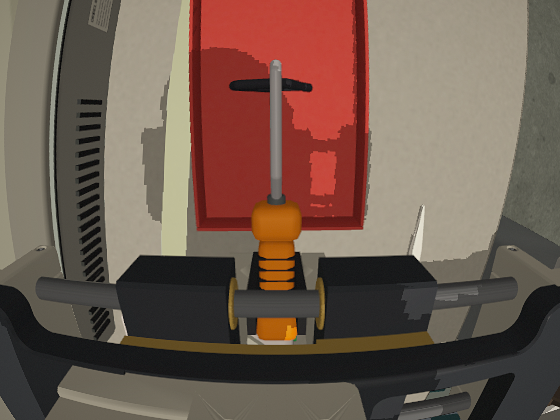

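View pics/t10z.png

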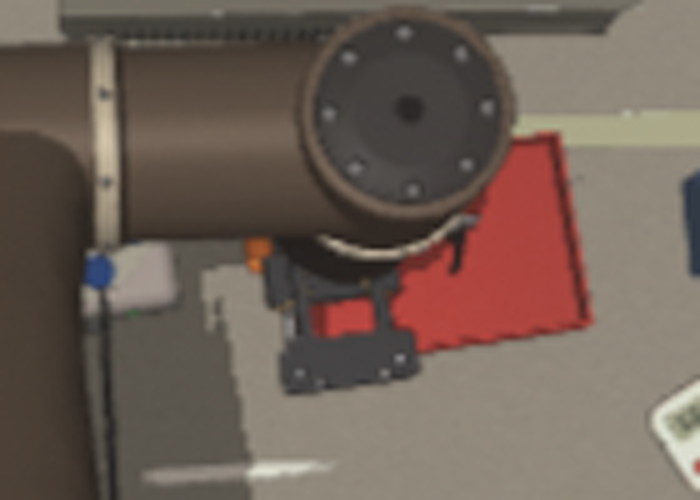

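```bash
python3 -m inch '0 0 .012 0 0 0 0;0 0 .012 0 0 0 0;0 0 .008 0 0 0 0;0 0 .002 0 0 0 0;0 0 0 0 0 0 0;.006 0 .002 0 0 0 0;.01 0 .003 0 0 0 0;.01 0 .004 0 0 0 0;.007 0 .006 0 0 0 0;.005 0 .006 0 0 0 0;0 0 0 0 0 0 0;0 0 0 0 0 0 0'; python3 go.py .543 -.236 .012 -82.7
python3 - <<'E'
from plant import r
from h import *
p=r.camera_params('wrist');im=r.capture('wrist');cv2.imwrite('pics/w11.png',im[:,:,::-1])
E
```

```text
time_s: 19.67
tcp_pos: [0.5424, -0.2189, 0.0496]
eef_rot: [179.9, 0.0, -82.9]
contact_force: [0.6, -0.4, -2.0]
gripper_width: 0.0175
t 19.67 shift first (tool) [0.017  0.0015 0.0376] dist 0.0413
turn [ 0.0017  0.0004 -0.0032] deg [ 0.1   0.03 -0.18] | shift if turned first [0.017  0.0016 0.0376]
```

View pics/w11.png

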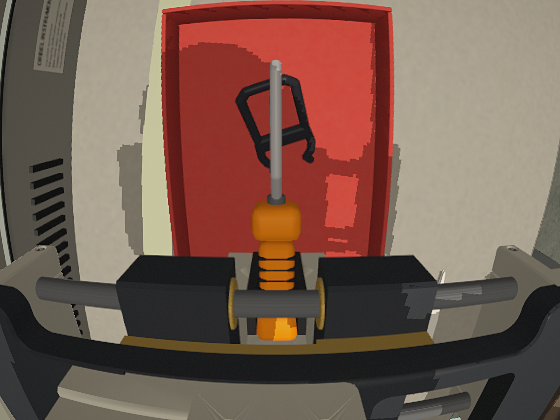

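```bash
python3 -m inch '.004 -.0045 .005 0 0 .044 0;.004 -.0045 .006 0 0 .044 0;.004 -.0045 .006 0 0 .044 0;.004 -.0045 .006 0 0 .044 0;0 0 0 0 0 0 0;0 0 0 0 0 0 0'
python3 - <<'E'
from plant import r
from h import *
p=r.camera_params('wrist');im=r.capture('wrist');cv2.imwrite('pics/w12.png',im[:,:,::-1])
E
```

```text
time_s: 20.22
tcp_pos: [0.5619, -0.2331, 0.0274]
eef_rot: [180.0, 0.0, -92.8]
contact_force: [-0.1, -0.6, -0.9]
gripper_width: 0.0172
```

View pics/w12.png

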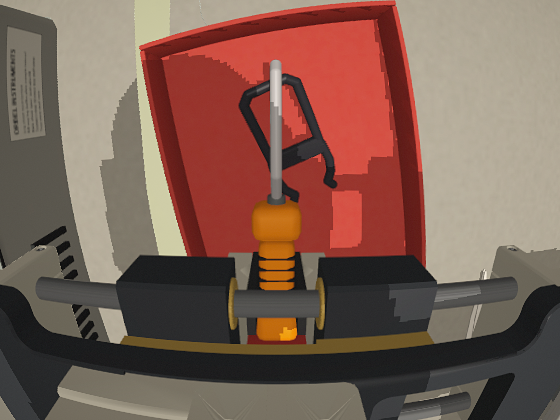

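```bash
python3 -m inch '0 0 .005 0 0 0 0;0 0 .005 0 0 0 0;0 0 0 0 0 0 0;0 0 0 0 0 0 0'
python3 - <<'E'
from plant import r
from h import *
p=r.camera_params('wrist');im=r.capture('wrist');cv2.imwrite('pics/w13.png',im[:,:,::-1])
E
```

```text
time_s: 20.6
tcp_pos: [0.5616, -0.2332, 0.0173]
eef_rot: [180.0, 0.0, -92.9]
contact_force: [0.3, 0.6, -1.0]
gripper_width: 0.0175
```

View pics/w13.png

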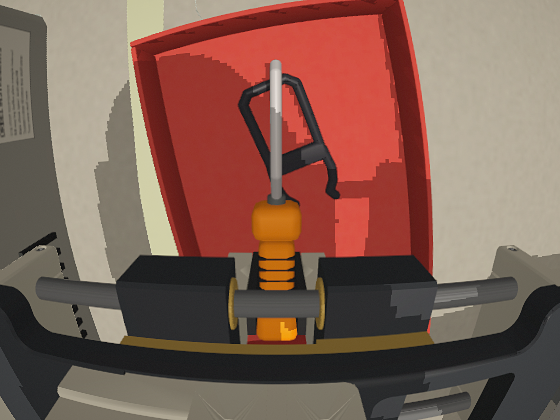

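```bash
python3 -m inch '0 0 .003 0 0 0 0;0 0 .002 0 0 0 0;0 0 0 0 0 0 0' | grep -E 'pos|force';  python3 -m inch '0 0 .002 0 0 0 0;0 0 0 0 0 0 0'| grep -E 'pos|force|rot'; python3 -m inch '0 0 .0015 0 0 0 0;0 0 0 0 0 0 0'| grep -E 'pos|force|rot'
```

```text
tcp_pos: [0.5622, -0.2334, 0.0125]
contact_force: [-0.4, 0.2, 2.0]
tcp_pos: [0.5628, -0.2336, 0.0116]
eef_rot: [-179.9, -0.0, -92.9]
contact_force: [-2.4, 1.0, 9.0]
tcp_pos: [0.5634, -0.2337, 0.011]
eef_rot: [-179.9, -0.1, -92.8]
contact_force: [-3.0, 1.7, 14.6]
```

```bash
python3 -m inch '0 0 -.0015 0 0 0 0.22;0 0 0 0 0 0 .3;0 0 0 0 0 0 .34;0 0 0 0 0 0 .34;0 0 0 0 0 0 .34;0 0 0 0 0 0 .34'; python3 -m inch '0 0 -.005 0 0 0 .34;0 0 -.02 0 0 0 .34;0 0 -.03 0 0 0 .34;0 0 -.04 0 0 0 .34;0 0 -.04 0 0 0 .6;0 0 -.03 0 0 0 .8;0 0 0 0 0 0 .8'
python3 - <<'E'
from plant import r
from h import *
p=r.camera_params('wrist');im=r.capture('wrist');cv2.imwrite('pics/w14.png',im[:,:,::-1])
im=r.capture('scene'); cv2.imwrite('pics/s14z.png',cv2.resize(im[150:250,260:380],None,fx=6,fy=6,interpolation=cv2.INTER_CUBIC)[:,:,::-1])
E
```

```text
time_s: 21.73
tcp_pos: [0.5619, -0.2333, 0.0103]
eef_rot: [180.0, 0.0, -92.9]
contact_force: [0.4, -0.1, -0.9]
gripper_width: 0.0297
time_s: 22.32
tcp_pos: [0.5656, -0.2344, 0.1837]
eef_rot: [-179.4, -0.1, -92.8]
contact_force: [0.7, 0.1, 0.0]
gripper_width: 0.0442
```

View pics/w14.png

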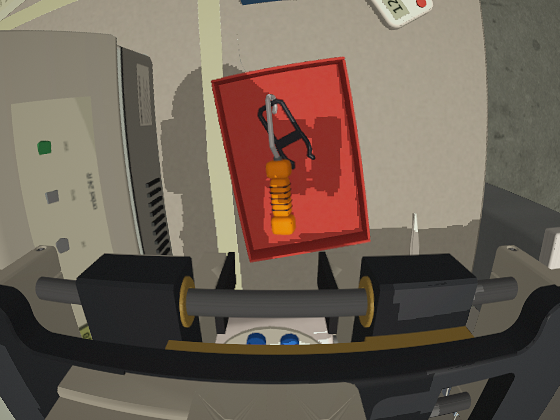

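```bash
python3 -m inch '0 0 0 0 0 .117 .7;0 0 0 0 0 .117 .7;0 0 0 0 0 .117 .7;0 0 0 0 0 .117 .7;0 0 0 0 0 .117 .7;0 0 0 0 0 .117 .7;0 0 0 0 0 .117 .7;0 0 0 0 0 .117 .7;0 0 0 0 0 .117 .7;0 0 0 0 0 .117 .7;0 0 0 0 0 .117 .7;0 0 0 0 0 .117 .7;0 0 0 0 0 .117 .7;0 0 0 0 0 0 .7'; python3 go.py .583 -.0177 .19 -180; python3 -c "
from plant import r;print(r.get_state()['joints'])"
```

```text
time_s: 23.58
tcp_pos: [0.5611, -0.2331, 0.174]
eef_rot: [180.0, -0.2, 179.6]
contact_force: [-0.3, -0.0, -0.7]
gripper_width: 0.0613
t 23.58 shift first (tool) [-0.0205  0.2156 -0.0159] dist 0.2171
turn [ 0.0005 -0.0027 -0.0063] deg [ 0.03 -0.16 -0.36] | shift if turned first [-0.0219  0.2154 -0.016 ]
[-4.17555059e+00  1.65550377e+01 -1.22407204e+01 -2.27027201e-02
 -6.13624573e+01 -8.61746678e+01]
```

View pics/s14z.png

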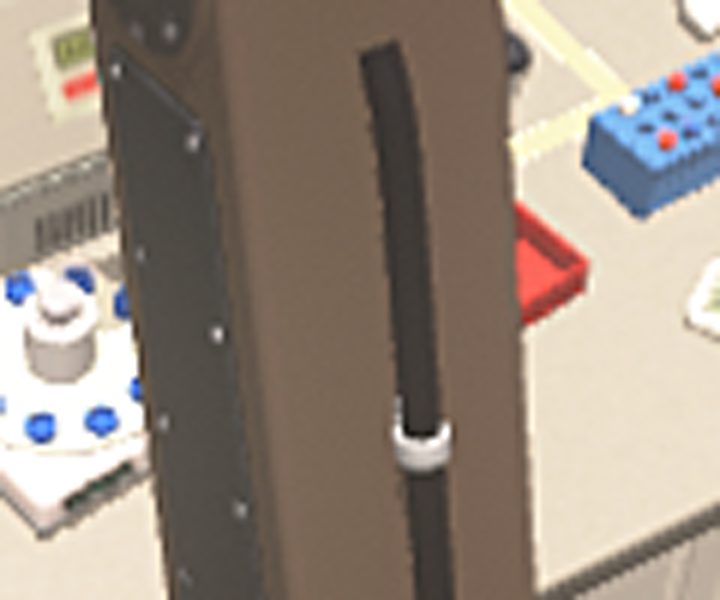

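```bash
python3 -m inch '-.002 .02 -.004 0 0 0 .7;-.002 .024 -.004 0 0 0 .7;-.002 .024 -.004 0 0 0 .7;-.002 .024 -.004 0 0 0 .7;-.002 .024 0 0 0 0 .7;-.002 .024 0 0 0 0 .7;-.002 .024 0 0 0 0 .7;-.002 .024 0 0 0 0 .7;-.002 .018 0 0 0 0 .7;-.003 .01 0 0 0 0 .7;0 0 0 0 0 0 .7;0 0 0 0 0 0 .7;0 0 0 0 0 0 .7'; python3 go.py .583 -.0177 .19 180;  python3 - <<'E'
from plant import r
from h import *
p=r.camera_params('wrist');im=r.capture('wrist');cv2.imwrite('pics/w15.png',im[:,:,::-1])
for X in [(.583,-.0177,.112),(.583,-.0177,.049)]: print(w2pix(p,X,True))
im=r.capture('top'); cv2.imwrite('pics/t15z.png',cv2.resize(im[165:265,265:405],None,fx=5,fy=5,interpolation=cv2.INTER_CUBIC)[:,:,::-1])
E
```

```text
time_s: 24.67
tcp_pos: [0.5829, -0.018, 0.1911]
eef_rot: [-180.0, -0.1, -180.0]
contact_force: [0.4, -0.1, -0.2]
gripper_width: 0.0609
t 24.67 shift first (tool) [-0.0001  0.0003  0.0011] dist 0.0012
turn [-0.0003 -0.0009  0.0003] deg [-0.02 -0.05  0.02] | shift if turned first [-0.0001  0.0003  0.0011]
(np.float64(275.8847657097716), np.float64(221.70475151119672))
(np.float64(275.98302214536096), np.float64(200.91643807867527))
```

View pics/w15.png

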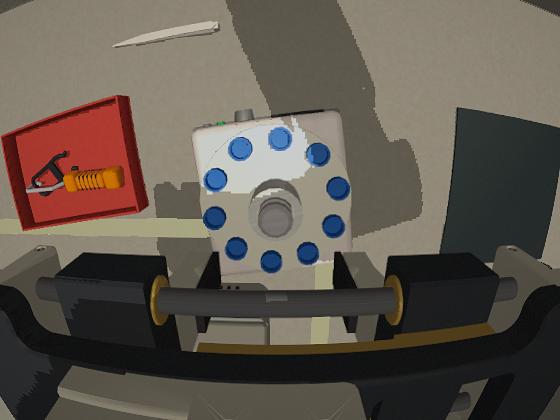

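View pics/t15z.png

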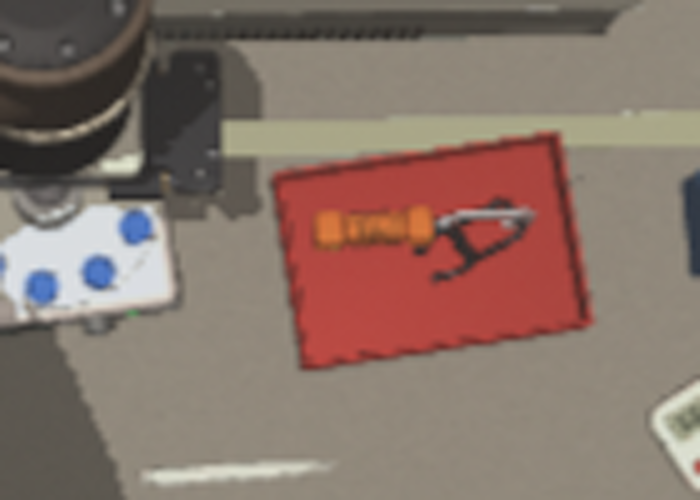

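```bash
python3 -m inch '.0005 0 .02 0 0 0 .7;0 0 .03 0 0 0 .7;0 0 .03 0 0 0 .7;0 0 .02 0 0 0 .7;0 0 .015 0 0 0 .7;0 0 .008 0 0 0 .7;0 0 .004 0 0 0 .7;0 0 0 0 0 0 .7' ; python3 -m inch '0 0 0 0 0 0 .55;0 0 0 0 0 0 .5;0 0 0 0 0 0 .4;0 0 0 0 0 0 .3;0 0 0 0 0 0 .3;0 0 0 0 0 0 .3;0 0 0 0 0 0 .3;0 0 0 0 0 0 .3' 45
```

```text
time_s: 25.43
tcp_pos: [0.5825, -0.0179, 0.0642]
eef_rot: [-180.0, -0.0, 179.9]
contact_force: [0.6, -0.7, 0.1]
gripper_width: 0.0614
time_s: 26.1
tcp_pos: [0.5834, -0.0173, 0.0657]
eef_rot: [180.0, 0.1, 180.0]
contact_force: [-1.6, -1.2, 6.4]
gripper_width: 0.0463
```

```bash
python3 -m inch '0 0 -.002 0 0 0 .3;0 0 -.003 0 0 0 .3;0 0 -.005 0 0 0 .3;0 0 0 0 0 0 .3' | grep -E 'pos|force|width'; python3 -m inch '0 0 -.008 0 0 0 .3;0 0 -.008 0 0 0 .3;0 0 -.008 0 0 0 .3;0 0 0 0 0 0 .3'| grep -E 'pos|force|width|rot'; python3 -m inch '0 0 -.01 0 0 0 .3;0 0 -.01 0 0 0 .3;0 0 -.01 0 0 0 .3;0 0 -.01 0 0 0 .3;0 0 -.01 0 0 0 .3;0 0 -.01 0 0 0 .3;0 0 0 0 0 0 .3;0 0 0 0 0 0 .3'; python3 go.py .588 .292 .157 180
python3 - <<'E'
from plant import r
from h import *
p=r.camera_params('wrist');im=r.capture('wrist');cv2.imwrite('pics/w16.png',im[:,:,::-1])
E
```

```text
tcp_pos: [0.5831, -0.0172, 0.0754]
contact_force: [-0.0, 0.1, -1.7]
gripper_width: 0.0462
tcp_pos: [0.5838, -0.0171, 0.1009]
eef_rot: [180.0, 0.2, 180.0]
contact_force: [0.8, -0.8, -1.6]
gripper_width: 0.0466
time_s: 27.43
tcp_pos: [0.583, -0.0172, 0.1593]
eef_rot: [180.0, 0.1, 180.0]
contact_force: [-0.7, 0.5, -1.9]
gripper_width: 0.0461
t 27.43 shift first (tool) [-0.0048  0.3092  0.0025] dist 0.3092
turn [ 0.0006  0.0014 -0.0007] deg [ 0.03  0.08 -0.04] | shift if turned first [-0.005   0.3092  0.0023]
```

View pics/w16.png

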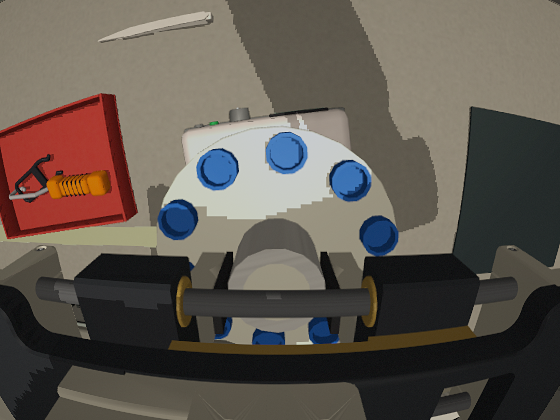

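```bash
python3 -m inch '0 .008 0 0 0 0 .3;0 .016 0 0 0 0 .3;-.0005 .024 0 0 0 0 .3;-.0005 .024 0 0 0 0 .3;-.0005 .024 0 0 0 0 .3;-.0005 .024 0 0 0 0 .3;-.0005 .024 0 0 0 0 .3;-.0005 .024 0 0 0 0 .3;-.0005 .024 0 0 0 0 .3;-.0005 .024 0 0 0 0 .3;-.0005 .024 0 0 0 0 .3;-.0005 .024 0 0 0 0 .3;0 .02 0 0 0 0 .3;0 .015 0 0 0 0 .3;0 .007 0 0 0 0 .3;0 .003 0 0 0 0 .3;0 0 0 0 0 0 .3;0 0 0 0 0 0 .3'; python3 go.py .588 .292 .157 180
python3 - <<'E'
from plant import r
from h import *
p=r.camera_params('wrist');im=r.capture('wrist');cv2.imwrite('pics/w17.png',im[:,:,::-1])
E
```

```text
time_s: 28.98
tcp_pos: [0.5878, 0.2909, 0.1584]
eef_rot: [-180.0, -0.0, 179.9]
contact_force: [-0.2, 0.3, -1.6]
gripper_width: 0.0459
t 28.98 shift first (tool) [-0.0002  0.0011  0.0014] dist 0.0018
turn [-0.0003 -0.0004 -0.0011] deg [-0.02 -0.02 -0.06] | shift if turned first [-0.0002  0.0011  0.0014]
```

View pics/w17.png

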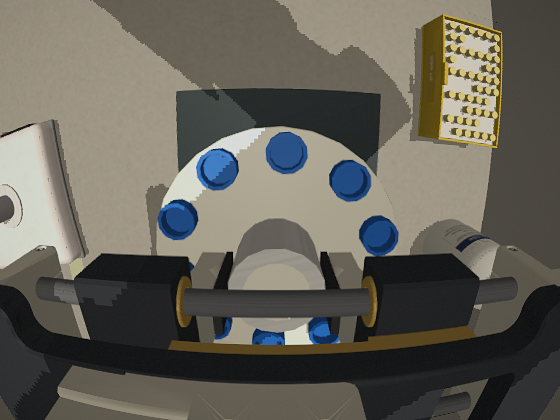

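```bash
python3 -m inch '0 0 .01 0 0 0 .3;0 0 .015 0 0 0 .3;0 0 .02 0 0 0 .3;0 0 .02 0 0 0 .3;0 0 .02 0 0 0 .3;0 0 .015 0 0 0 .3;0 0 .01 0 0 0 .3;0 0 .008 0 0 0 .3;0 0 .004 0 0 0 .3;0 0 0 0 0 0 .3;0 0 0 0 0 0 .3'| grep -E 'pos|force|width'; python3 -m inch '0 0 .003 0 0 0 .3;0 0 .002 0 0 0 .3;0 0 0 0 0 0 .3'| grep -E 'pos|force'; python3 -m inch '0 0 .002 0 0 0 .3;0 0 .001 0 0 0 .3;0 0 0 0 0 0 .3'| grep -E 'pos|force'
```

```text
tcp_pos: [0.5883, 0.2918, 0.0371]
contact_force: [-0.3, -0.5, -1.3]
gripper_width: 0.046
tcp_pos: [0.5879, 0.2917, 0.0316]
contact_force: [0.0, -0.3, -2.0]
tcp_pos: [0.5878, 0.2916, 0.0284]
contact_force: [-0.4, -0.0, -2.8]
```

```bash
python3 -m inch '0 0 .001 0 0 0 .3;0 0 .001 0 0 0 .3;0 0 0 0 0 0 .3'| grep -E 'pos|force'; python3 -m inch '0 0 .001 0 0 0 .3;0 0 0 0 0 0 .3;0 0 0 0 0 0 .3'| grep -E 'pos|force';python3 -m inch '0 0 .001 0 0 0 .3;0 0 0 0 0 0 .3;0 0 0 0 0 0 .3'| grep -E 'pos|force'
```

```text
tcp_pos: [0.5878, 0.2916, 0.0263]
contact_force: [1.1, -0.6, -1.8]
tcp_pos: [0.588, 0.2917, 0.0258]
contact_force: [-0.1, 0.2, 0.9]
tcp_pos: [0.588, 0.2917, 0.0257]
contact_force: [-3.3, -1.7, 6.9]
```

```bash
python3 -m inch '0 0 0 0 0 0 .45;0 0 0 0 0 0 .6;0 0 0 0 0 0 .68;0 0 0 0 0 0 .68;0 0 0 0 0 0 .68;0 0 0 0 0 0 .68'; python3 -m inch '0 0 -.005 0 0 0 .68;0 0 -.015 0 0 0 .68;0 0 -.03 0 0 0 .68;0 0 -.04 0 0 0 .68;0 0 -.04 0 0 0 .8;0 0 -.04 0 0 0 1;0 0 0 0 0 0 1'; python3 -m inch '.04 0 0 0 0 0 1;.04 0 0 0 0 0 1;.04 0 0 0 0 0 1;0 0 0 0 0 0 1'
python3 - <<'E'
from plant import r
from h import *
p=r.camera_params('wrist');im=r.capture('wrist');cv2.imwrite('pics/w18.png',im[:,:,::-1])
for n in ('scene','top'): cv2.imwrite(f'pics/{n}18.png',r.capture(n)[:,:,::-1])
E
```

```text
time_s: 31.7
tcp_pos: [0.588, 0.2917, 0.0244]
eef_rot: [-180.0, -0.0, 180.0]
contact_force: [-0.6, 0.4, -0.6]
gripper_width: 0.0594
time_s: 32.28
tcp_pos: [0.5917, 0.2936, 0.2048]
eef_rot: [179.6, 0.7, -180.0]
contact_force: [1.5, 0.6, 0.7]
gripper_width: 0.0744
time_s: 32.62
tcp_pos: [0.4625, 0.2904, 0.1948]
eef_rot: [180.0, -0.1, -180.0]
contact_force: [-1.4, -0.4, -0.8]
gripper_width: 0.0874
```

View pics/w18.png

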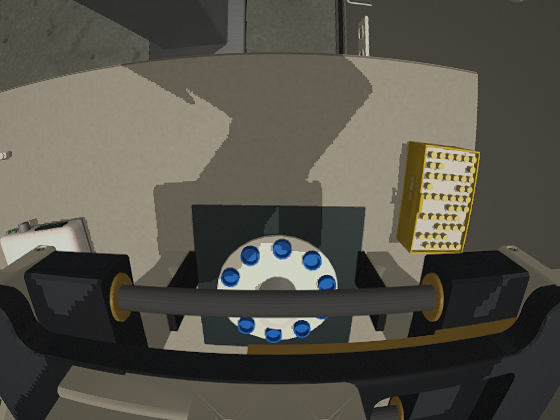

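View pics/top18.png

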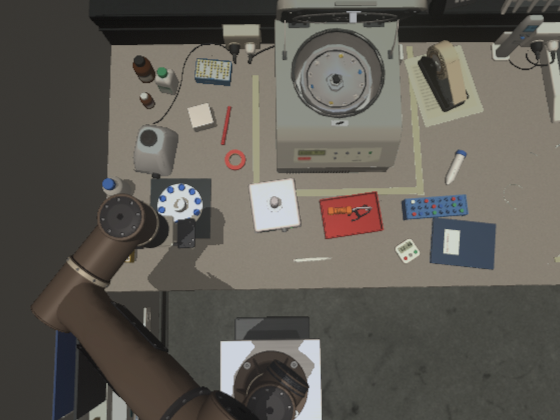

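View pics/scene18.png

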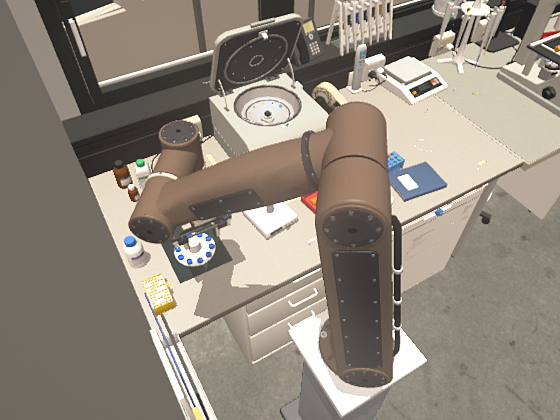

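```bash
python3 -m inch '0 0 0 0 0 0 1;0 0 0 0 0 0 1' | grep force; python3 -c "
from plant import r;print(r.close_job())"
```

```text
contact_force: [-0.7, 0.6, -0.7]
the job is handed in; nothing more can be done
None
```

The carousel is off the spindle and lying flat on the dark mat. The clip and the pick are together in the red tray, and the job is handed in at about 33 s of the 61 s allowed.

- **Clip:** I hooked the clip's eye with the pick and pulled it straight out of the groove. The force at the wrist peaked at about 7 N in the readings before it snapped off; the task text said roughly 12 N. The fingers never touched the clip. I carried it to the tray hanging on the hook.
- **Tray:** The front of the pick's handle touched down about 5 mm above the floor, most likely on one arm of the clip, so the pick is not quite flat. Both look settled and well inside the walls in the later pictures.
- **Carousel:** I gripped it by the hub and lifted it about 94 mm. I lowered it to about 7 N of contact on the mat before letting go. In the last pictures it lies level and well inside the mat.
- **Rest of the bench:** The forceps, the timer and the other things look unmoved, as far as the arm lets the pictures show. The gripper is open, clear of everything and reads no contact force. No check failed.

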